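Clip the spring-hook temperature probe to the sensing post

TASK

Clip the white spring-hook temperature probe onto the slim round steel post of the warming plate: squeeze its plunger against its housing so that the hook comes out, set the probe down upright and flat on the plate with that post between nose and hook, and let go so that the spring pulls the hook tight on the post. The square post and the thick round stub are not for it.

Things in the scene. Friction and masses are not known exactly. Their poses are not given: they have to be found in the camera images.
- probe: White clip-on probe, 160 g, on the bench; not the lower logger with a needle. Origin: centre of its 32 x 44 mm housing's underside; x to the hook, z up. Housing 60 high, front face at x = +16; below, a nose 26 wide, 18 high runs to x = +58. Behind: round plunger button, 24 mm, centre y = 0, z = 44, back face x = -40 (-16 pressed in). Squeeze button and front face from above, at height 44.
- plunger (a joint): How far plunger and hook, one piece, are pushed to the probe's +x (m): 0 released, 0.024 fully squeezed; the spring pushes back with 2 to 8 N. Button back to housing front face: 56 mm released, 32 mm squeezed. About 0.006 when closed on the post. On release it springs back.
- probe_mouth (a point): Middle of the fully opened hook mouth, at the underside's height, 72 mm ahead of the probe's origin: the post should stand here as the probe is lowered. The J hook is a 6 mm steel bar at height 10, beside the nose at y = +17, then across to y = -14. Gap from nose front to cross bar: 4 mm released, 28 mm squeezed. Free beside the bar: y up to +14.
- post_round: Slim round steel post, 10 mm thick, 34 high; origin: centre of its foot on the top (50 mm high) of a fixed 240 mm square warming plate; x, y along the plate's sides. In its row along y, 65 mm apart in any order: an 18 mm square post and a 28 mm stub, not to be used. The probe stands on the plate on the -x side, nose to +x: free for 130 mm, on the other side are vials.
Mind the look-alikes: they are no part of the job. Leave any orange, pink or purple look-alike of the probe alone.

How it is judged:
On the way:
1. the squeezed-out hook is around the slim round post, the probe down on or close to the plate (value of joint plunger above 0.01 m and x of post_round in the frame of probe between 0.058 and 0.088 m and y of post_round in the frame of probe between -0.018 and 0.018 m and z of post_round in the frame of probe above -0.018 m), for 0.05 s.
At the end, for the whole second after the job is handed in: The probe stands upright (within about 8 degrees), flat on the warming plate (within 6 mm) and at rest, with the slim round post pinched between nose and hook: post axis 58 to 68 mm ahead of the probe's origin and within 18 mm of its middle line, plunger at 3 to 10 mm (value of joint plunger between 0.003 and 0.01 m and x of post_round in the frame of probe between 0.058 and 0.068 m and y of post_round in the frame of probe between -0.018 and 0.018 m and z of post_round in the frame of probe between -0.006 and 0.006 m and angle between probe's own z axis and vertical below 0.15 rad and linear speed of probe below 0.02 m/s); the robot touches nothing.
It also fails if it takes over 35 s, if anything falls off the work surface, if the arm or the gripper's body presses on something with over 40 N, if the wrist force passes 120 N, or if a joint passes its speed limit or range.

ROBOT

A 6-joint arm with a two-finger parallel gripper is mounted at the origin on the work surface. World frame = base frame: x ahead of the robot, y to its left, z up, the work surface at z = 0. Lengths are in m, angles in rad, forces in N, time in s.
With the tool pointing down it reaches from about 0.3 to 0.775 m from the base axis. Payload 14.6 kg.
Tool frame: the origin (TCP) lies on the centre line of the jaws, within the pads' length; the fingertips stand 25 mm ahead of it and the grasp point (between the pads) lies 6 mm ahead of it (ctrl.tip_reach is the distance from the TCP to the fingertips, in m); z points along the fingers, y is the line along which they close (so a half turn about z gives the same grasp; the last joint's range is limited). The gripper opens to 94 mm and grips with 3 to 60 N. Pads are 16 mm wide; open, the fingers measure 119 mm over their backs; the gripper's body (75 mm by 177 mm) begins 78 mm behind the grasp point.
Start: joints at [-1.392, 0.3, 1.521, -0, 1.321, -0.067], TCP at [0.134, -0.533, 0.23] pointing down, gripper open.
Joint ranges: [-3.03, 3.03], [-0.79, 2.21], [0.23, 2.52], [-1.04, 4.18], [0, 3.07], [-2.55, 2.55]. Speed limits (rad/s): [2.22, 2.22, 2.57, 3.14, 3.14, 3.14].

INTERFACE

Orientations are given as [roll, pitch, yaw] about the fixed x, y, z axes, in that order (R = Rz(yaw) Ry(pitch) Rx(roll)).
In Python, from station import ctrl gives the robot as it stands. The module is installed in compiled form; this text tells all that it offers.
- The arm moves only by the tool apply_moves, never from a script. Its argument "deltas" is a list of rows, each a list of 7 numbers: the closure in counts, from 0 (fully open) to 255 (shut), then the shift along the world's x, y, z in cm, then the turn, a rotation vector about the world's x, y, z in rad. In form: [[jaw, tx, ty, tz, ax, ay, az], ...]. A call has 1 to 10 rows; each row shifts and turns the commanded pose from where the row before left it; what a row does not reach is not made up. A row lasts 1/10 s, in which the tool goes at most 50 mm and 8.59 degrees, less where a joint would pass 70% of its speed; a pose out of reach is approached as far as the arm can. A call with a gripper value outside its range is refused whole. The fingers move at their own pace and stop on an object; "grip_force" is the grip in N (left out, the last holds). Time passes only in rows, so rows that do not move let the fingers close. It gives the time, the measured TCP pose, the force, the opening and the grip force at its end, in the units of the state.
- ctrl.get_obs(): the state, without advancing time (a new reading comes with each control period).
- ctrl.camera(name): name is "side" or "top" or "wrist"; returns a dict with "img" (384x512x3 uint8, red, green, blue), "K" (3x3 intrinsics, pixels), "pose" (4x4, takes a point from camera to world coordinates); the wrist camera has in their place "hand_eye" (4x4, takes a point from camera to tool coordinates, whose origin is the TCP and whose axes are the flange's). Camera axes: x right, y up, looking along -z (the intrinsics and any distortion apply to the point x, -y, -z); pixel columns grow to the right and rows downward; lengths in m; the calibration is good to about 2 mm. The wrist camera is an equidistant fisheye: a pixel r from the principal point sees the ray r / f radians off the axis. A picture is of the moment at which its call begins: read the wrist's pose just before it. There is no depth.
- ctrl.hand_in(): hands the job in; it is judged then, once.
The state is a dict: "time_s": time; "qpos": joint angles; "joint_vel": joint speeds; "tau": joint torques, N m; "ee_pos": TCP position; "eef_rot": TCP orientation; "force": force on the tool from outside, world axes, zero at the start; "moment": the same for the moment, N m; "grip_width": finger opening in m; "grip_force": force on a finger pad.
Only numpy, scipy, OpenCV 4.12 (cv2) and the standard library are available. Lean on these libraries where they do the work, as an engineer would, in place of code of your own. Each camera call takes 0.05 s, during which the arm holds its last target. There are 200 camera calls.

## Working session

There is one attempt and no reset: what is moved stays moved. The work goes in short steps, Python scripts to look and compute and a tool call to move; the robot and the scene stay as the last step left them, time stands still between calls to the robot, and variables do not carry over. Pictures are saved under pics/ and viewed, at most 10 in all, crops included, and the job is handed in when it is done.

Besides the shell and the picture viewer there is one more tool, called as name(argument=value, ...), one argument or row to a line, values as JSON. apply_moves: Moves the arm, as the interface text tells. Its arguments: {"type":"object","properties":{"deltas":{"type":"array"},"grip_force":{"type":"number"}},"required":["deltas"]}

```bash
mkdir -p pics; cat > h.py <<'E'
import numpy as np, cv2
from station import ctrl
def shot(n,f):
    c=ctrl.camera(n); cv2.imwrite(f,c['img'][:,:,::-1]); np.savez(f+'.npz',**c); return c
def ray(c,u,v):
    K=np.array(c['K']);P=np.array(c['pose'])
    d=np.array([(u-K[0,2])/K[0,0],-(v-K[1,2])/K[1,1],-1]); return P[:3,3],P[:3,:3]@d
def onz(c,u,v,z):
    o,d=ray(c,u,v); return o+d*(z-o[2])/d[2]
E
python3 - <<'E'
from h import *
for n in('top','side'):
    c=shot(n,f'pics/{n}.png'); print(n,c.keys(),np.round(c['K'],1).tolist(),np.round(c['pose'],3).tolist())
a=cv2.imread('pics/top.png')
o=ctrl.get_obs(); print(o['time_s'],o['ee_pos'],o['eef_rot'],o['grip_width'])
E
```

```text
top dict_keys(['img', 'K', 'pose']) [[441.4, 0.0, 259.5], [0.0, 441.4, 199.0], [0.0, 0.0, 1.0]] [[0.023, 0.984, -0.176, 0.293], [-1.0, 0.026, 0.017, -0.104], [0.021, 0.175, 0.984, 1.222], [0.0, 0.0, 0.0, 1.0]]
side dict_keys(['img', 'K', 'pose']) [[401.6, 0.0, 259.9], [0.0, 401.6, 186.8], [0.0, 0.0, 1.0]] [[-0.926, 0.243, -0.289, 0.178], [-0.378, -0.614, 0.693, 0.635], [-0.008, 0.751, 0.66, 0.752], [0.0, 0.0, 0.0, 1.0]]
0.1 [ 0.13378479 -0.53327756  0.22994165] [-3.14057749e+00 -7.27628157e-05  2.45751371e-01] 0.094463692485875
```

View pics/top.png

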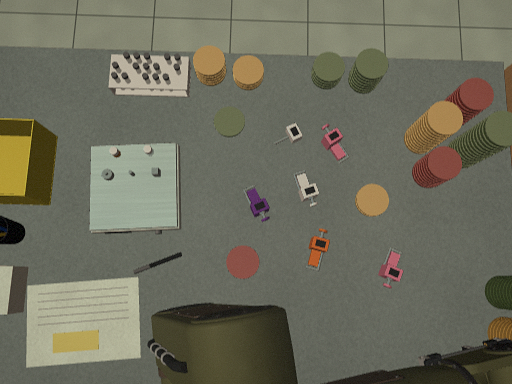

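View pics/side.png

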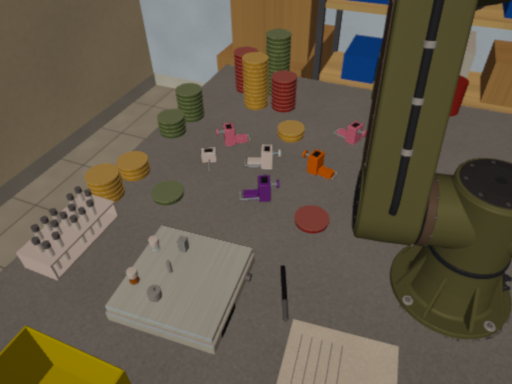

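```bash
python3 - <<'E'
import cv2,numpy as np
a=cv2.imread('pics/top.png'); s=cv2.imread('pics/side.png')
r=lambda i,x,y,w,h:cv2.resize(i[y:y+h,x:x+w],(400,300),interpolation=cv2.INTER_CUBIC)
cv2.imwrite('pics/crop.png',np.vstack([np.hstack([r(a,270,155,80,60),r(a,85,135,100,75)]),np.hstack([r(s,230,135,80,60),r(s,110,220,120,90)])]))
E
```

```text
(no output)
```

View pics/crop.png

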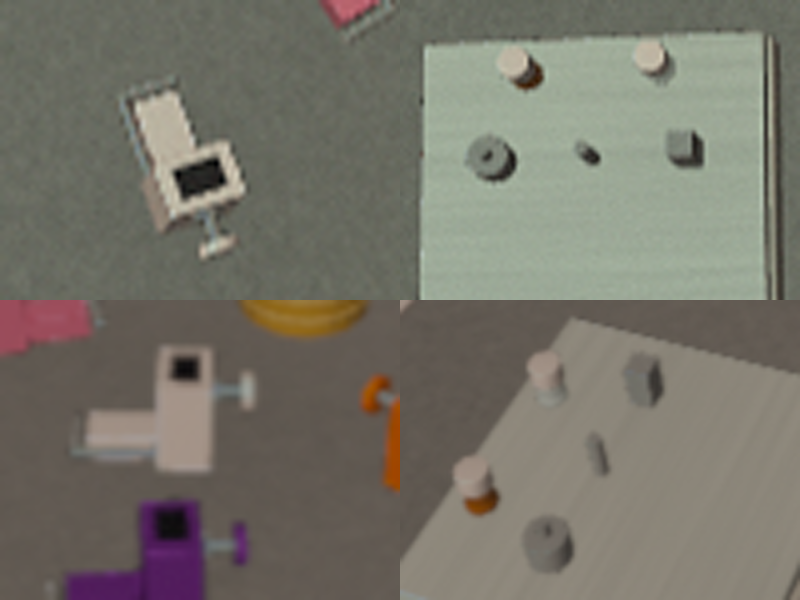

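White candidates in the top view are (307,188), which has a tall housing, nose, J hook and round button, so it is the probe, and (292,132), which is low with a needle, so it is the logger. The crop confirms the first one. In the plate row, the stub is at (108,174), the slim round post at (131,172) and the square post at (155,172). I'll use the middle one.

```bash
python3 - <<'E'
from h import *
from scipy.optimize import least_squares
T=dict(np.load('pics/top.png.npz'));S=dict(np.load('pics/side.png.npz'))
def proj(c,p):
    q=np.linalg.inv(c['pose'])@np.append(p,1);K=c['K']
    return np.array([K[0,2]+K[0,0]*q[0]/-q[2],K[1,2]-K[1,1]*q[1]/-q[2]])
t=lambda u,v:(T,np.array([270+u/5,155+v/5]));s=lambda u,v:(S,np.array([230+u/5,135+(v-300)/5]))
M=[((16,22,60),t(157,172)),((16,-22,60),t(228,142)),((-16,-22,60),t(244,190)),((-16,22,60),t(172,220)),((58,13,18),t(135,100)),((58,-13,18),t(180,92)),((-37,0,44),t(217,246)),
((16,22,0),s(157,468)),((-16,22,0),s(212,470)),((-37,0,44),s(249,390))]
def f(x):
    R=np.array([[np.cos(x[2]),-np.sin(x[2])],[np.sin(x[2]),np.cos(x[2])]])
    return np.concatenate([proj(c,np.append(R@np.array(m[:2])/1e3+x[:2],m[2]/1e3))-p for m,(c,p) in M])
r=least_squares(f,[.3,-.2,.2],loss='soft_l1');print('probe',r.x,np.round(f(r.x).reshape(-1,2),1).tolist())
P=[(T,(130,171.7),.084),(S,(170.9,271.6),.05),(S,(167.9,261),.084)]
for c,p,z in P: print('post',onz(c,*p,z))
# plate corners
for p in [(91,146),(178,143),(179,229),(91,233)]: print('plate',onz(T,*p,.05))
# rough triangulated post row
for p in [(107.7,173),(155,172)]: print('others top',onz(T,*p,.084))
E
```

```text
probe [ 0.52599531 -0.25887144  0.33129554] [[-1.0, -1.5], [0.2, -0.3], [0.8, 1.2], [-0.2, 0.1], [-0.0, 0.9], [-0.3, -0.2], [0.2, 0.8], [-0.1, -0.2], [-0.4, -0.3], [-0.3, -0.4]]
post [0.56035608 0.21937347 0.084     ]
post [0.5578003  0.22268725 0.05      ]
post [0.55958882 0.22165794 0.084     ]
plate [0.63741927 0.34029525 0.05      ]
plate [0.65288454 0.1039003  0.05      ]
plate [0.41592826 0.08820694 0.05      ]
plate [0.39953966 0.31905663 0.05      ]
others top [0.55522964 0.2773391  0.084     ]
others top [0.56137083 0.15386213 0.084     ]
```

apply_moves(
  deltas=[
    [0, 3.2, 2.2, 0, 0, 0, 0.135],
    [0, 3.2, 2.2, 0, 0, 0, 0.135],
    [0, 3.2, 2.2, 0, 0, 0, 0.135],
    [0, 3.2, 2.2, 0, 0, 0, 0.135],
    [0, 3.2, 2.2, 0, 0, 0, 0.135],
    [0, 3.2, 2.2, 0, 0, 0, 0.135],
    [0, 3.2, 2.2, 0, 0, 0, 0.135],
    [0, 3.2, 2.2, 0, 0, 0, 0.135],
    [0, 3.2, 2.2, 0, 0, 0, 0.135],
    [0, 3.2, 2.2, 0, 0, 0, 0.135],
  ],
  grip_force=30,
)

```text
time_s: 1.1
ee_pos: [0.4549, -0.3122, 0.2302]
eef_rot: [-3.141, -0.0, 1.601]
force: [-0.3, -0.9, -0.3]
grip_width: 0.0936
grip_force: 0.0
```

apply_moves(
  deltas=[
    [0, 3.1, 2.5, -1, 0, 0, 0.15],
    [0, 3.0, 2.5, -1, 0, 0, 0.15],
    [0, 0, 0, 0, 0, 0, 0],
    [0, 0, 0, 0, 0, 0, 0],
  ],
)

```text
time_s: 1.5
ee_pos: [0.5149, -0.263, 0.2099]
eef_rot: [-3.141, -0.001, 1.896]
force: [0.4, -0.5, 0.1]
grip_width: 0.0937
grip_force: 0.0
```

```bash
python3 - <<'E'
from h import *
o=ctrl.get_obs();print(o['time_s'],o['ee_pos'],o['eef_rot'],o['qpos'])
c=shot('wrist','pics/w1.png');print(np.round(c['K'],1).tolist(),np.round(c['hand_eye'],3).tolist())
E
```

```text
1.5 [ 0.51487236 -0.26302573  0.20986956] [-3.14064844e+00 -8.01434957e-04  1.89583952e+00] [-5.35558420e-01  3.79804243e-01  1.46309915e+00 -2.00737139e-04
  1.29991255e+00 -8.60548164e-01]
[[297.3, 0.0, 255.0], [0.0, 297.3, 195.3], [0.0, 0.0, 1.0]] [[-0.0, 0.959, 0.284, 0.084], [1.0, -0.0, 0.0, 0.001], [0.0, 0.284, -0.959, -0.153], [0.0, 0.0, 0.0, 1.0]]
```

View pics/w1.png

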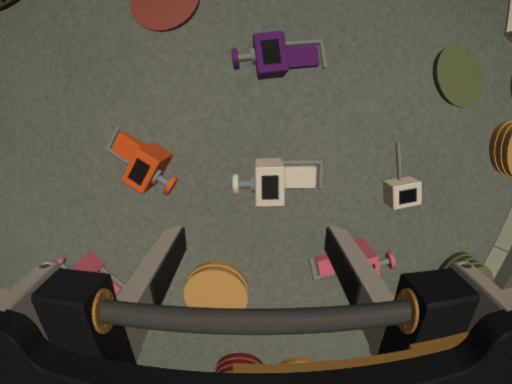

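The wrist view shows the probe below. Its housing top has corners at about (254,160), (284,159), (286,204) and (256,206), the button is at (236,184) and the nose front at (316,177). I'll refine the fit with these.

```bash
cat >> h.py <<'E'
from scipy.spatial.transform import Rotation as Ro
def wproj(c,pos,rpy,p):
    T=np.eye(4);T[:3,:3]=Ro.from_euler('xyz',rpy).as_matrix();T[:3,3]=pos
    q=np.linalg.inv(T@c['hand_eye'])@np.append(p,1);a=np.array([q[0],-q[1]]);n=np.linalg.norm(a)
    K=c['K'];return K[:2,2]+K[0,0]*np.arctan2(n,-q[2])*a/n
E
python3 - <<'E'
from h import *
from scipy.optimize import least_squares
c=dict(np.load('pics/w1.png.npz'));o=ctrl.get_obs();pos=o['ee_pos'];e=o['eef_rot']
M=[((16,22,60),(284,159)),((16,-22,60),(286,204)),((-16,-22,60),(256,206)),((-16,22,60),(254,160)),((58,13,18),(316,167)),((58,-13,18),(317,188)),((-38,0,44),(236,184))]
def f(x):
    R=np.array([[np.cos(x[2]),-np.sin(x[2])],[np.sin(x[2]),np.cos(x[2])]])
    return np.concatenate([wproj(c,pos,e,np.append(R@np.array(m[:2])/1e3+x[:2],m[2]/1e3))-p for m,p in M])
r=least_squares(f,[.526,-.259,.33],loss='soft_l1');print(r.x,np.round(f(r.x).reshape(-1,2),1).tolist())
x=r.x;print('grasp',x[:2]-.012*np.array([np.cos(x[2]),np.sin(x[2])]),'tool yaw',x[2]+np.pi/2)
E
```

```text
[ 0.52874663 -0.25401719  0.35687934] [[1.2, 5.6], [-0.5, 0.7], [-0.1, -0.3], [0.5, 5.5], [0.6, -2.3], [-0.8, -2.3], [-0.6, -1.1]]
grasp [ 0.51750273 -0.25820941] tool yaw 1.9276756665267116
```

```bash
python3 - <<'E'
from h import *
from scipy.optimize import least_squares
c=dict(np.load('pics/w1.png.npz'));o=ctrl.get_obs();pos=o['ee_pos'];e=o['eef_rot']
M=[((16,22,0),(282,159)),((16,-22,60),(286,204)),((-16,-22,60),(256,206)),((-16,22,0),(255,160)),((58,13,18),(316,167)),((58,-13,18),(317,188)),((-38,0,44),(236,184))]
def f(x):
    R=np.array([[np.cos(x[2]),-np.sin(x[2])],[np.sin(x[2]),np.cos(x[2])]])
    return np.concatenate([wproj(c,pos,e,np.append(R@np.array(m[:2])/1e3+x[:2],m[2]/1e3))-p for m,p in M])
r=least_squares(f,[.526,-.259,.33],loss='soft_l1');print(r.x,np.round(f(r.x).reshape(-1,2),1).tolist())
x=r.x;print('grasp',x[:2]-.012*np.array([np.cos(x[2]),np.sin(x[2])]),'tool yaw',x[2]+np.pi/2)
E
```

```text
[ 0.52998833 -0.25557701  0.34265942] [[-0.8, -1.6], [-0.2, 2.6], [0.2, 1.1], [0.4, -2.2], [1.2, -0.1], [-0.5, -0.2], [-0.0, 0.1]]
grasp [ 0.51868596 -0.25960892] tool yaw 1.9134557465203224
```

apply_moves(
  deltas=[
    [0, 0.2, 0.2, -4, 0, 0, 0.013],
    [0, 0, 0, -4, 0, 0, 0],
    [0, 0, 0, -4, 0, 0, 0],
    [0, 0, 0, -2, 0, 0, 0],
    [0, 0, 0, -2, 0, 0, 0],
    [0, 0, 0, 0, 0, 0, 0],
  ],
)

```text
time_s: 2.15
ee_pos: [0.5151, -0.2619, 0.0485]
eef_rot: [-3.139, -0.003, 1.906]
force: [0.4, -0.5, -0.5]
grip_width: 0.0943
grip_force: 0.0
```

```bash
python3 - <<'E'
from h import *
c=shot('wrist','pics/w2.png')
E
```

```text
(no output)
```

View pics/w2.png

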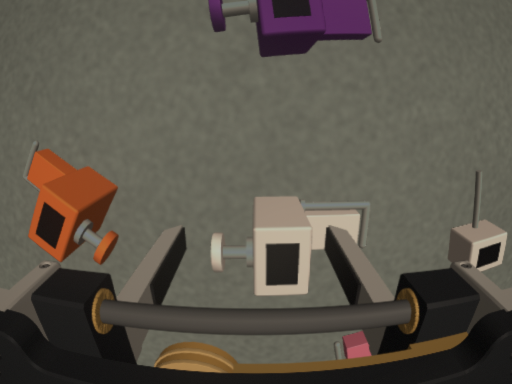

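The probe lies between the open fingers, with the button at (217,252) and the housing top at about (255-308, 228-293). I'll check lateral centring.

```bash
python3 - <<'E'
from h import *
c=dict(np.load('pics/w2.png.npz'))
for x in(-.005,0,.005):
  print(x,[np.round(wproj(c,[0,0,0],[0,0,0],p),0).tolist() for p in [(x,-.026,.0045),(x,.012,-.0115),(x,.07,.0305)]])
E
```

```text
-0.005 [[211.0, 261.0], [276.0, 276.0], [353.0, 242.0]]
0 [[211.0, 254.0], [276.0, 268.0], [354.0, 235.0]]
0.005 [[210.0, 247.0], [276.0, 260.0], [355.0, 229.0]]
```

apply_moves(
  deltas=[
    [0, -0.1, 0.25, 0.1, 0, 0, 0.03],
    [110, 0, 0, 0, 0, 0, 0],
    [130, 0, 0, 0, 0, 0, 0],
    [150, 0, 0, 0, 0, 0, 0],
    [170, 0, 0, 0, 0, 0, 0],
    [200, 0, 0, 0, 0, 0, 0],
    [200, 0, 0, 0, 0, 0, 0],
    [200, 0, 0, 0, 0, 0, 0],
  ],
  grip_force=30,
)

```text
time_s: 3.0
ee_pos: [0.5161, -0.259, 0.0516]
eef_rot: [3.141, 0.0, 1.939]
force: [1.8, -0.3, 1.0]
grip_width: 0.0412
grip_force: 6.8
```

```bash
python3 - <<'E'
from h import *
c=shot('wrist','pics/w3.png')
E
```

```text
(no output)
```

View pics/w3.png

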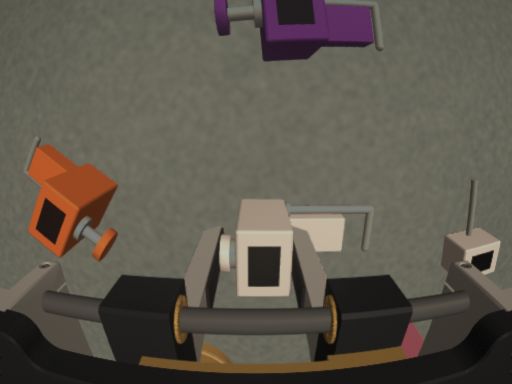

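The fingers are on the button and the housing front, and the hook is coming out (cross bar at (367,225)). They are still closing.

apply_moves(
  deltas=[
    [230, 0, 0, 0, 0, 0, 0],
    [230, 0, 0, 0, 0, 0, 0],
    [230, 0, 0, 0, 0, 0, 0],
    [230, 0, 0, 0, 0, 0, 0],
  ],
  grip_force=35,
)

```text
time_s: 3.45
ee_pos: [0.516, -0.259, 0.0516]
eef_rot: [3.141, 0.0, 1.939]
force: [2.9, 0.5, 2.7]
grip_width: 0.0317
grip_force: 35.0
```

apply_moves(
  deltas=[
    [230, 0, 0, 1, 0, 0, 0],
    [230, 0, 0, 2, 0, 0, 0],
    [230, 0, 0, 3, 0, 0, 0],
    [230, 0, 0, 3, 0, 0, 0],
    [230, 0, 0, 3, 0, 0, 0],
    [230, 0, 0, 2, 0, 0, 0],
    [230, 0, 0, 1, 0, 0, 0],
    [230, 0, 1, 0, 0, 0, -0.01],
    [230, -0.1, 2, 0, 0, 0, -0.02],
    [230, -0.2, 3, 0, 0, 0, -0.02],
  ],
)

```text
time_s: 4.45
ee_pos: [0.512, -0.1982, 0.1997]
eef_rot: [-3.139, -0.002, 1.886]
force: [0.3, 0.1, -2.0]
grip_width: 0.0315
grip_force: 35.0
```

apply_moves(
  deltas=[
    [230, -0.3, 4, 0, 0, 0, -0.03],
    [230, -0.3, 4, 0, 0, 0, -0.03],
    [230, -0.3, 4, 0, 0, 0, -0.03],
    [230, -0.3, 4, 0, 0, 0, -0.03],
    [230, -0.3, 4, 0, 0, 0, -0.03],
    [230, -0.3, 4, 0, 0, 0, -0.03],
    [230, -0.3, 4, 0, 0, 0, -0.03],
    [230, -0.3, 4, 0, 0, 0, -0.03],
    [230, -0.3, 4, 0, 0, 0, -0.015],
    [230, -0.2, 3, 0, 0, 0, 0],
  ],
)

```text
time_s: 5.45
ee_pos: [0.4823, 0.1933, 0.2]
eef_rot: [-3.139, 0.001, 1.634]
force: [0.8, -1.2, -1.3]
grip_width: 0.0321
grip_force: 35.0
```

apply_moves(
  deltas=[
    [230, -0.1, 2, 0, 0, 0, 0],
    [230, 0, 1, 0, 0, 0, 0],
    [230, 0, 0.6, 0, 0, 0, 0],
    [230, 0, 0, 0, 0, 0, 0],
    [230, 0, 0, 0, 0, 0, 0],
  ],
)

```text
time_s: 5.95
ee_pos: [0.4828, 0.2263, 0.2012]
eef_rot: [-3.141, 0.0, 1.633]
force: [1.1, -0.5, -1.2]
grip_width: 0.0317
grip_force: 35.0
```

```bash
python3 - <<'E'
from h import *
o=ctrl.get_obs();print(o['time_s'],o['ee_pos'],o['eef_rot'],o['grip_width'])
c=shot('wrist','pics/w4.png'); shot('side','pics/s4.png'); shot('top','pics/t4.png')
E
```

```text
5.95 [0.48282336 0.22633506 0.20121775] [-3.14117624e+00  2.23821506e-04  1.63299147e+00] 0.031668072932349446
```

View pics/w4.png

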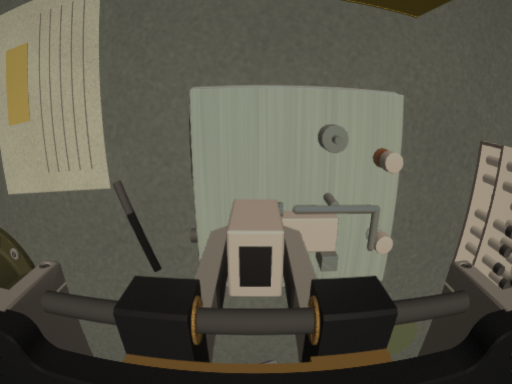

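```bash
python3 - <<'E'
import cv2
a=cv2.imread('pics/w4.png')[110:290,210:410]
cv2.imwrite('pics/c4.png',cv2.resize(a,None,fx=3,fy=3,interpolation=cv2.INTER_CUBIC))
E
```

```text
(no output)
```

View pics/c4.png

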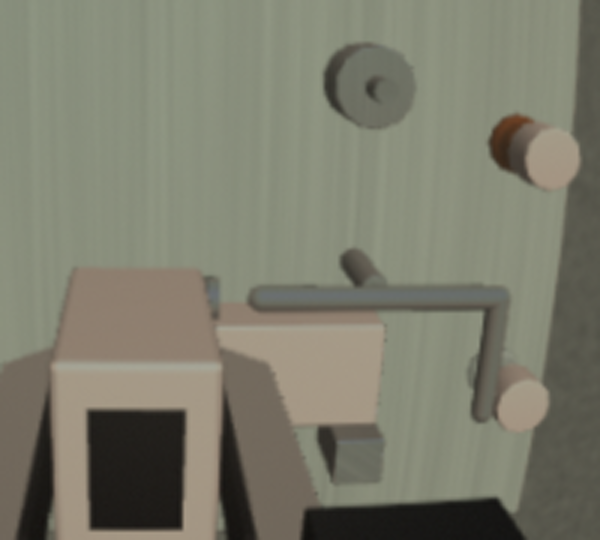

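```bash
python3 - <<'E'
from h import *
from scipy.optimize import least_squares
c=dict(np.load('pics/w4.png.npz'));o=ctrl.get_obs();pos=o['ee_pos'];e=o['eef_rot']
P=lambda u,v:np.array([210+u/3,110+v/3])
M=[((16,22,60),P(220,362)),((-16,22,60),P(53,364)),((58,13,18),P(383,322)),((58,-13,18),P(378,424)),((89,15,10),P(497,298)),((89,-14,10),P(482,415)),((16,22,0),P(217,303)),((-12,22,0),P(80,268))]
M=M[:6]
def f(x):
    R=Ro.from_euler('xyz',[x[4],x[5],x[2]]).as_matrix()
    return np.concatenate([wproj(c,pos,e,R@np.array(m)/1e3+x[[0,1,3]])-p for m,p in M])
for n,g in (('full',lambda x:np.concatenate([f(x),x[4:]*40])),('upright',lambda x:np.concatenate([f(x),x[4:]*1e4]))):
    r=least_squares(g,[pos[0],pos[1],.064,pos[2]-.05,0,0]);print(n,np.round(r.x,4),np.round(r.x[:2]-pos[:2],4),np.round(f(r.x).reshape(-1,2),1).tolist())
    x=r.x; m=x[:2]+.072*np.array([np.cos(x[2]),np.sin(x[2])]);print('mouth',m)
for n,p,z in (('post',P(355,262),.05),('stubtop',P(374,86),.084),('sqtop',P(360,440),.084)):
    q=least_squares(lambda a:wproj(c,pos,e,np.append(a,z))-p,[.56,.22]).x;print(n,q)
E
```

```text
full [ 0.4854  0.2221  0.0825  0.1442 -0.0163 -0.0195] [ 0.0024 -0.0043] [[1.0, -0.1], [-1.1, -0.1], [0.8, 1.0], [-0.2, -0.1], [-0.7, 1.6], [0.2, -2.4]]
mouth [0.55713048 0.22800832]
upright [ 0.4839  0.2245  0.0666  0.1479 -0.     -0.    ] [ 0.0009 -0.0018] [[2.0, 0.4], [-1.6, -0.0], [1.0, 0.6], [-0.8, -0.2], [-0.5, 1.4], [-0.4, -2.5]]
mouth [0.55571396 0.22931673]
post [0.56387928 0.22259767]
stubtop [0.55370648 0.28949496]
sqtop [0.56596298 0.16767744]
```

apply_moves(
  deltas=[
    [230, 0.3, -0.3, 0, 0, 0, 0],
    [230, 0.25, -0.3, -1, 0, 0, 0],
    [230, 0, 0, -2, 0, 0, 0],
    [230, 0, 0, -1.5, 0, 0, 0],
    [230, 0, 0, -1, 0, 0, 0],
    [230, 0, 0, 0, 0, 0, 0],
    [230, 0, 0, 0, 0, 0, 0],
  ],
)

```text
time_s: 6.8
ee_pos: [0.4885, 0.221, 0.1467]
eef_rot: [3.141, -0.0, 1.634]
force: [-0.2, 0.2, -0.9]
grip_width: 0.0319
grip_force: 35.0
```

```bash
python3 - <<'E'
from h import *
o=ctrl.get_obs();print(o['time_s'],o['ee_pos'],o['eef_rot'],o['grip_width'])
c=shot('wrist','pics/w5.png'); s=shot('side','pics/s5.png')
a=cv2.imread('pics/w5.png')[110:290,210:410];b=cv2.imread('pics/s5.png')[200:335,110:260]
cv2.imwrite('pics/c5.png',np.hstack([cv2.resize(a,(400,360),interpolation=2),cv2.resize(b,(400,360),interpolation=2)]))
E
```

```text
6.8 [0.48854915 0.22097729 0.14670326] [ 3.14135555e+00 -6.38269843e-05  1.63370039e+00] 0.031944786929346866
```

View pics/c5.png

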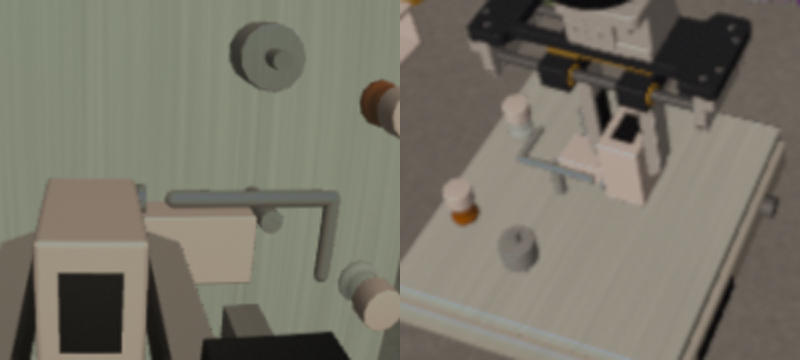

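The wrist crop shows the post's top disc at pixel (344,221), between the nose front (337,231) and the cross bar (374,228).

```bash
python3 - <<'E'
from h import *
from scipy.optimize import least_squares
c=dict(np.load('pics/w5.png.npz'));o=ctrl.get_obs();pos=o['ee_pos'];e=o['eef_rot']
P=lambda u,v:np.array([210+u/2,110+v/2])
M=[((16,22,60),P(147,241)),((-16,22,60),P(36,242)),((58,13,18),P(255,214)),((58,-13,18),P(251,282)),((89,17,13),P(337,195)),((89,-14,10),P(321,277))]
def f(x):
    R=Ro.from_euler('xyz',[x[4],x[5],x[2]]).as_matrix()
    return np.concatenate([wproj(c,pos,e,R@np.array(m)/1e3+x[[0,1,3]])-p for m,p in M])
x=least_squares(lambda x:np.concatenate([f(x),x[4:]*200]),[pos[0],pos[1],.064,pos[2]-.05,0,0]).x
print(np.round(x,4),np.round(f(x).reshape(-1,2),1).tolist())
print('tcp-based mouth',pos[:2]+.072*np.array([np.cos(.064),np.sin(.064)]))
for p,z in ((P(268,222),.084),(P(279,59),.084)):
    q=least_squares(lambda a:wproj(c,pos,e,np.append(a,z))-p,[.56,.22]).x
    R=Ro.from_euler('z',x[2]).as_matrix()[:2,:2];print('post',q,'in probe',R.T@(q-x[:2]))
E
```

```text
[ 0.4898  0.2194  0.0676  0.0936 -0.0013 -0.0023] [[1.9, 0.1], [-1.9, -0.1], [1.3, 0.7], [-0.1, -0.0], [-1.4, 1.8], [-0.1, -2.8]]
tcp-based mouth [0.56055934 0.22573133]
post [0.56090412 0.22371242] in probe [ 0.07123694 -0.00051583]
post [0.55611145 0.28897607] in probe [0.07086618 0.06492251]
```

apply_moves(
  deltas=[
    [230, 0, 0, -1, 0, 0, 0],
    [230, 0, 0, -1, 0, 0, 0],
    [230, 0, 0, -1, 0, 0, 0],
    [230, 0, 0, -0.8, 0, 0, 0],
    [230, 0, 0, 0, 0, 0, 0],
  ],
)

```text
time_s: 7.4
ee_pos: [0.4877, 0.2209, 0.107]
eef_rot: [-3.139, 0.001, 1.634]
force: [-0.6, -1.2, -1.6]
grip_width: 0.0318
grip_force: 35.0
```

apply_moves(
  deltas=[
    [230, 0, 0, -0.2, 0, 0, 0],
    [230, 0, 0, -0.2, 0, 0, 0],
    [230, 0, 0, 0, 0, 0, 0],
  ],
)

```text
time_s: 7.7
ee_pos: [0.4883, 0.221, 0.1045]
eef_rot: [3.141, -0.0, 1.634]
force: [0.2, 0.2, -1.6]
grip_width: 0.0318
grip_force: 35.0
```

apply_moves(
  deltas=[
    [230, 0, 0, -0.2, 0, 0, 0],
    [230, 0, 0, 0, 0, 0, 0],
  ],
)

```text
time_s: 7.9
ee_pos: [0.4883, 0.221, 0.1024]
eef_rot: [-3.142, 0.0, 1.634]
force: [0.3, 0.9, -1.8]
grip_width: 0.0318
grip_force: 35.0
```

apply_moves(
  deltas=[
    [230, 0, 0, -0.1, 0, 0, 0],
    [230, 0, 0, 0, 0, 0, 0],
  ],
)

```text
time_s: 8.1
ee_pos: [0.4884, 0.2211, 0.1016]
eef_rot: [3.141, -0.0, 1.634]
force: [-1.2, 0.3, 1.1]
grip_width: 0.0319
grip_force: 35.0
```

apply_moves(
  deltas=[
    [230, 0, 0, -0.1, 0, 0, 0],
    [230, 0, 0, 0, 0, 0, 0],
  ],
)

```text
time_s: 8.3
ee_pos: [0.4884, 0.2211, 0.1015]
eef_rot: [3.141, -0.0, 1.634]
force: [-4.7, -2.0, 12.4]
grip_width: 0.0315
grip_force: 35.0
```

Contact with the plate shows as a 12 N rise. Next I'll ease off and open slowly.

apply_moves(
  deltas=[
    [230, 0, 0, 0.1, 0, 0, 0],
    [160, 0, 0, 0, 0, 0, 0],
    [145, 0, 0, 0, 0, 0, 0],
    [130, 0, 0, 0, 0, 0, 0],
    [120, 0, 0, 0, 0, 0, 0],
    [110, 0, 0, 0, 0, 0, 0],
    [100, 0, 0, 0, 0, 0, 0],
    [80, 0, 0, 0, 0, 0, 0],
    [65, 0, 0, 0, 0, 0, 0],
    [65, 0, 0, 0, 0, 0, 0],
  ],
)

```text
time_s: 9.3
ee_pos: [0.4883, 0.2211, 0.1014]
eef_rot: [-3.142, -0.0, 1.634]
force: [-0.4, -0.2, 0.8]
grip_width: 0.0699
grip_force: 0.0
```

```bash
python3 - <<'E'
from h import *
o=ctrl.get_obs();print(o['time_s'],o['ee_pos'],o['force'],o['grip_width'])
shot('wrist','pics/w6.png'); shot('side','pics/s6.png')
a=cv2.imread('pics/w6.png')[110:290,210:410];b=cv2.imread('pics/s6.png')[200:335,110:260]
cv2.imwrite('pics/c6.png',np.hstack([cv2.resize(a,(400,360),interpolation=2),cv2.resize(b,(400,360),interpolation=2)]))
E
```

```text
9.3 [0.48831275 0.22106147 0.1014052 ] [-0.38266764 -0.24420634  0.83758694] 0.06985209580194061
```

View pics/c6.png

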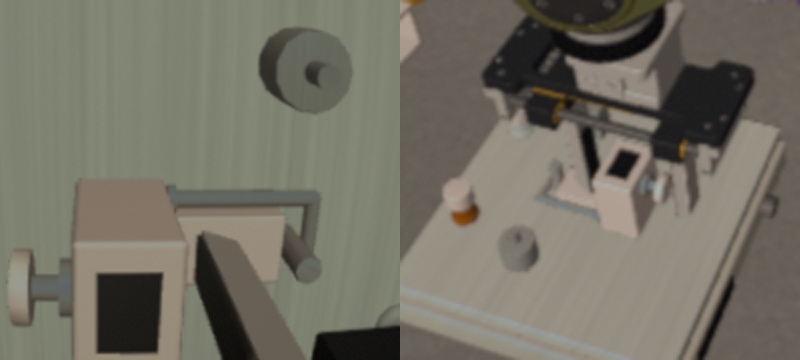

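The post is pinched between nose and cross bar (crop (305,255)), and both fingers are clear. I'll lift straight up.

apply_moves(
  deltas=[
    [65, 0, 0, 1, 0, 0, 0],
    [65, 0, 0, 2, 0, 0, 0],
    [65, 0, 0, 3, 0, 0, 0],
    [65, 0, 0, 4, 0, 0, 0],
    [65, 0, 0, 4, 0, 0, 0],
    [65, 0, 0, 2, 0, 0, 0],
    [65, 0, 0, 0, 0, 0, 0],
    [65, 0, 0, 0, 0, 0, 0],
    [65, 0, 0, 0, 0, 0, 0],
  ],
)

```text
time_s: 10.3
ee_pos: [0.4879, 0.2209, 0.2603]
eef_rot: [-3.14, 0.001, 1.634]
force: [0.4, 0.9, -1.2]
grip_width: 0.0702
grip_force: 0.0
```

```bash
python3 - <<'E'
from h import *
o=ctrl.get_obs();print(o['time_s'],o['ee_pos'],o['force'],abs(o['joint_vel']).max())
a=ctrl.camera('side')['img'].astype(int);b=cv2.imread('pics/s6.png')[:,:,::-1].astype(int)
d=abs(a-b).max(2)[255:290,185:200]; print('changed px at housing',(d>40).mean())
print(ctrl.hand_in())
E
```

```text
10.3 [0.48792416 0.22088898 0.26034042] [ 0.4021504   0.94219115 -1.15161567] 0.0047650747565259185
changed px at housing 0.0
the job is handed in; nothing more can be done
None
```

The white probe is clipped onto the slim round post, standing on the plate with the gripper lifted clear; I handed it in at 10.3 s, and the hand-in returned no verdict.

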